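# Size an unmarked drift in the sprung gauge plate

### The arm

A 6-joint arm with a two-finger parallel gripper is mounted at the origin on the work surface. World frame = base frame: x ahead of the robot, y to its left, z up, the work surface at z = 0. Lengths are in mm, angles in rad, forces in N, time in s.
With the tool pointing down it reaches from about 350 to 875 mm from the base axis. Payload 4.2 kg.
Tool frame: the origin (TCP) lies at the very end of the fingers, on their centre line; the grasp point (between the pads) lies 19 mm behind it; z points along the fingers, y is the line along which they close (so a half turn about z gives the same grasp; the last joint's range is limited). The gripper opens to 85 mm and grips with 20 to 120 N. Pads are 22 mm wide; open, the fingers measure 114 mm over their backs; the gripper's body (76 mm by 85 mm) begins 54 mm behind the grasp point. The pads swing forward as they close: fully open they stand 13 mm farther back than shut.
Start: joints at [-0.881, 0.385, 0.008, 0, -1.194, -0.259], TCP at [261.011, -567.867, 231.312] pointing down, gripper open.
Joint ranges: [-3.14, 3.14], [-1.21, 2.06], [-1.07, 1.41], [-3.16, 2.05], [-2.99, -0.16], [-3.1, 3.1]. Speed limits (rad/s): [2.79, 2.79, 3.14, 3.14, 3.14, 3.14].

### API

Orientations are given as a unit quaternion [x, y, z, w].
In Python, from bench import arm gives the robot as it stands.
- The arm moves only by the tool servo_tool, never from a script. Its argument "rows" is a list that holds one entry, the list of rows, each a list of 7 numbers: the finger opening in mm, from 0 to 85.4, then the shift along the tool's x, y, z in mm, then the turn, a rotation vector about the tool's x, y, z in rad. A call has 1 to 10 rows; each row is the pose to reach, as a shift and turn from the pose commanded when the call began, along the tool's axes at that moment; what a row does not reach only later rows make up. A row lasts 1/8 s, in which the tool goes at most 62.5 mm and 10.7 degrees, less where a joint would pass 70% of its speed; a pose out of reach is approached as far as the arm can. A call with a gripper value outside its range is refused whole. The fingers move at their own pace and stop on an object; the grip force is fixed at half the most. Time passes only in rows, so rows that repeat a pose let the fingers close. It gives the time, the measured TCP pose, the force, the opening and the grip force at its end, in the units of the state.
- arm.read_state(): the state, without advancing time (a new reading comes with each control period).
- arm.get_image(name): name is "scene" or "top" or "wrist"; returns the picture (480x640x3 uint8, red, green, blue); there is no depth.
- arm.camera_params(name): a dict with "intrinsics" (3x3 intrinsics, pixels), "D" ([k1, k2, p1, p2, k3] as OpenCV has them; the pictures are not rectified), "R" (3x3) and "t" (3): a world point X has camera coordinates R X + t. Camera axes: x right, y down, z forward; pixel columns grow to the right and rows downward; lengths in mm; the calibration is good to about 2 mm. A picture is of the moment at which its call begins: read the wrist's pose just before it. camera_params takes no time and is no camera call; for the wrist camera it gives the pose at the moment of the call.
- arm.job_done(): hands the job in; it is judged then, once.
The state is a dict: "clock": time; "joints": joint angles; "joint_vel": joint speeds; "joint_efforts": joint torques, N m; "position": TCP position; "ee_rot": TCP orientation; "contact_force": force on the tool from outside, world axes, zero at the start; "wrist_torque": the same for the moment, N m; "gripper_width": finger opening in mm; "grasp_force": force on a finger pad.
Only numpy, scipy, OpenCV 4.12 (cv2) and the standard library are available. Lean on these libraries where they do the work, as an engineer would, in place of code of your own. Each camera call takes 0.05 s, during which the arm holds its last target. There are 200 camera calls.

### The job

Size the unmarked drift in the red stand: keep it upright and press its shank gently on the holes of the gauge plate one after another, from the narrowest (red-dot end), feeling for each and skipping none, until one lets it through. Lower it fully there until its shoulder sits flat on the plate, then let go and leave it standing. More than 25 N of push dents the plate; leave the two drifts in the green rack and the other things on the bench alone.

Things in the scene. Friction and masses are not known exactly. Their poses are not given: they have to be found in the camera images.
- drift_a_grip (a point): centre of the round blue handle (32 mm across, 50 mm long, black end) of one of three drifts: 25 mm above the handle's underside, 33 mm above the shoulder's underside, 83 mm above the shank's lower end. At the start each hangs upright in the red stand or the green rack, handle resting on top, this point 91 mm above the table; the shank is loose in the wide socket. z points up along the drift
- drift_b_grip (a point): centre of the round blue handle (32 mm across, 50 mm long, black end) of one of three drifts: 25 mm above the handle's underside, 33 mm above the shoulder's underside, 83 mm above the shank's lower end. At the start each hangs upright in the red stand or the green rack, handle resting on top, this point 91 mm above the table; the shank is loose in the wide socket. z points up along the drift
- drift_c_grip (a point): centre of the round blue handle (32 mm across, 50 mm long, black end) of one of three drifts: 25 mm above the handle's underside, 33 mm above the shoulder's underside, 83 mm above the shank's lower end. At the start each hangs upright in the red stand or the green rack, handle resting on top, this point 91 mm above the table; the shank is loose in the wide socket. z points up along the drift
- drift_a: the whole drift a, about 120 g; origin at the shank's lower end, z up. From the bottom: steel shank 50 mm long (end bevelled 1 mm); dark shoulder 8 mm long, 3.6 mm wider than the shank: it stops on its own hole's rim but sinks into any wider hole; handle. Shanks are 12, 16 and 20 mm thick, one each; which is which is not known and, the sockets hiding them, not seen
- drift_b: the whole drift b, about 120 g; origin at the shank's lower end, z up. From the bottom: steel shank 50 mm long (end bevelled 1 mm); dark shoulder 8 mm long, 3.6 mm wider than the shank: it stops on its own hole's rim but sinks into any wider hole; handle. Shanks are 12, 16 and 20 mm thick, one each; which is which is not known and, the sockets hiding them, not seen
- drift_c: the whole drift c, about 120 g; origin at the shank's lower end, z up. From the bottom: steel shank 50 mm long (end bevelled 1 mm); dark shoulder 8 mm long, 3.6 mm wider than the shank: it stops on its own hole's rim but sinks into any wider hole; handle. Shanks are 12, 16 and 20 mm thick, one each; which is which is not known and, the sockets hiding them, not seen
- red_stand_top (a point): centre of the top of the red block, 70 x 70 x 66 mm high, fixed, with one 27 mm wide socket; the drift that stands here (its handle centre within 15 mm sideways of this point) is the one to size. The green block, 140 x 60 x 66 mm, holds the other two
- gauge_plate: level aluminium gauge plate, 60 x 196 x 10 mm, top 77 mm above the table, on a low fixed stand, free space below. Four holes in a row along y, narrowest at +y (red dot), widest at -y. Origin: centre of the underside, z up. It rests on springs: sinks from a push of about 1.5 N on, 0.4 mm per further newton, up to 8 mm (20 N), then is solid; it does not move sideways
- hole0 (a point): centre of the mouth of the narrowest hole of the gauge plate, at the plate's top face: round, 9.2 mm across, right through the plate; z points up out of it, -y along the row towards the next wider hole, 36 mm on
- hole1 (a point): centre of the mouth of the second hole of the gauge plate, at the plate's top face: round, 13.2 mm across, right through the plate; z points up out of it, -y along the row towards the next wider hole, 36 mm on
- hole2 (a point): centre of the mouth of the third hole of the gauge plate, at the plate's top face: round, 17.2 mm across, right through the plate; z points up out of it, -y along the row towards the next wider hole, 36 mm on
- hole3 (a point): centre of the mouth of the widest hole of the gauge plate, at the plate's top face: round, 21.2 mm across, right through the plate; z points up out of it, -y along the row away from the narrower holes (this is the last)
- jar: amber jar with a red lid, 66 mm across, 85 mm high, beyond the gauge; bystander, origin at its underside
- screwdriver: loose screwdriver lying beyond the gauge; bystander
- offcut: loose wooden offcut 130 x 45 x 20 mm lying beyond the gauge; bystander
- wrench: loose wrench lying near the right side; bystander
There are look-alikes about, which are no part of the job. What is shaped like the part that bears red_stand_top but black or turquoise is not meant.

How it is judged:
By the outcome, as a careful person would: the job done as asked, in the order asked, and still so for the second after the job is handed in, with the robot touching nothing.
It also fails if it takes over 72 s, if anything falls off the work surface, if the arm or the gripper's body presses on something with over 40 N, if the wrist force passes 120 N, or if a joint passes its speed limit or range.

## Working session

There is one attempt and no reset: what is moved stays moved. The work goes in short steps, Python scripts to look and compute and a tool call to move; the robot and the scene stay as the last step left them, time stands still between calls to the robot, and variables do not carry over. Pictures are saved under pics/ and viewed, at most 10 in all, crops included, and the job is handed in when it is done.

Besides the shell and the picture viewer there is one more tool, called after "Call:" as name(argument=value, ...) on one line, values as JSON. servo_tool: Moves the arm, as the interface text tells. Its arguments: {"type":"object","properties":{"rows":{"type":"array"}},"required":["rows"]}

```bash
mkdir -p pics
cat > h.py <<'E'
import numpy as np,cv2
from bench import arm
def shot(n,f):
    p=arm.camera_params(n); im=arm.get_image(n); cv2.imwrite(f'pics/{f}.png',im[:,:,::-1]); return p,im
def ray(p,u,v,z):
    K=np.array(p["intrinsics"],float);D=np.array(p["D"],float);R=np.array(p["R"]);t=np.array(p["t"])
    x=cv2.undistortPoints(np.array([[[u,v]]],float),K,D)[0,0]
    d=R.T@np.array([x[0],x[1],1]);c=-R.T@t
    return c+d*(z-c[2])/d[2]
def proj(p,X):
    K=np.array(p["intrinsics"],float);D=np.array(p["D"],float)
    return cv2.projectPoints(np.array([X],float),cv2.Rodrigues(np.array(p["R"],float))[0],np.array(p["t"],float),K,D)[0][0,0]
E
python3 - <<'E'
from h import *
s=arm.read_state();print(s)
for n in("scene","top"):
    p,im=shot(n,n+"0");print(n,-np.array(p["R"]).T@p["t"])
E
```

```text
{'clock': 0.0, 'joints': array([-8.81431020e-01,  3.85589348e-01,  6.59437339e-03, -4.82469249e-04,
       -1.19401493e+00, -2.58608112e-01]), 'joint_vel': array([-0.0006396 , -0.00049322,  0.00154784, -0.00019911,  0.00103336,
       -0.00114819]), 'joint_efforts': array([ 6.76211334e-05, -3.92291272e+01,  1.88404584e+01,  4.18624252e+00,
       -4.61233474e-03, -1.64018917e-05]), 'position': array([ 260.73854264, -567.35583255,  230.19194776]), 'ee_rot': array([-2.13630207e-01,  9.76913947e-01,  1.08711049e-03, -3.05682827e-04]), 'contact_force': array([-0.3869205 ,  0.10350453, -0.13938789]), 'wrist_torque': array([-0.02607985, -0.00356734,  0.01397912]), 'grasp_force': 0.0, 'gripper_width': 85.29550755786492}
scene [1359.38550485  874.07901592  883.79104209]
top [ 294.86069056   39.63109866 1455.0111599 ]
```

View pics/scene0.png

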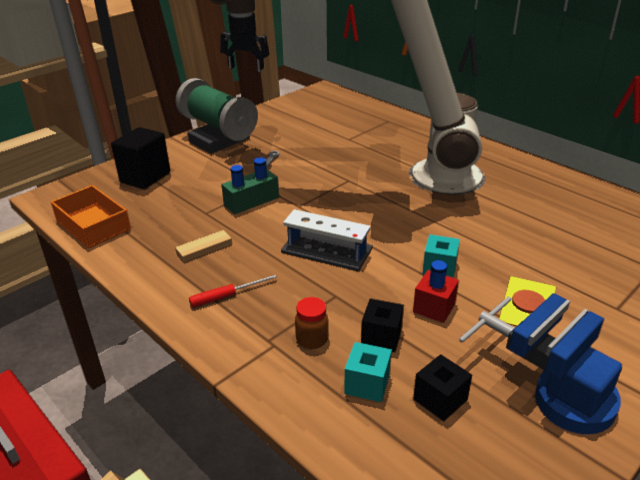

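View pics/top0.png

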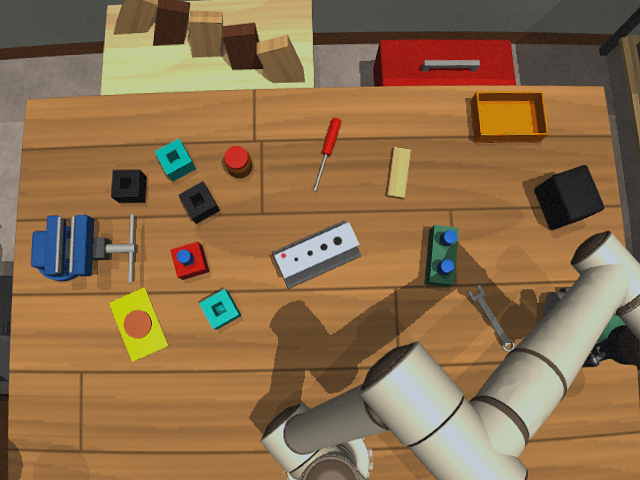

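The candidates for the red stand are the red block (top 189,259), which holds a blue-handled drift, the black blocks (128,185) and (199,201), and the turquoise blocks (175,158) and (220,309). The red block is the one described. The green rack at (442,255) holds the other two drifts. The gauge's red dot is at (284,256), and its holes run to (337,240). I'll check the choice in a close crop.

Run:
```python
import cv2,numpy as np
t=cv2.imread('pics/top0.png');s=cv2.imread('pics/scene0.png')
a=cv2.resize(t[215:295,160:370-10],None,fx=4,fy=4,interpolation=cv2.INTER_CUBIC)
b=cv2.resize(s[200:275,270:470],None,fx=3.7,fy=3.7,interpolation=cv2.INTER_CUBIC)
# top crop: u=160+x/4, v=215+y/4
c=np.zeros((a.shape[0]+b.shape[0],800,3),np.uint8);c[:a.shape[0],:a.shape[1]]=a;c[a.shape[0]:,:b.shape[1]]=b
print(a.shape,b.shape);cv2.imwrite('pics/crop1.png',c[:600])
```

```text
(320, 800, 3) (278, 740, 3)
```

View pics/crop1.png

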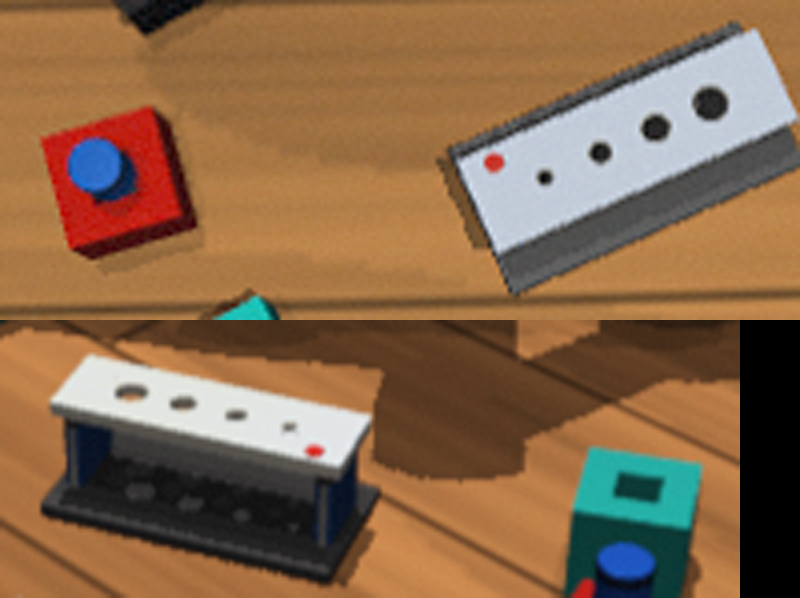

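The crop shows the drift in the red block, with its handle top at (97,165). The holes run from narrow to wide at (545,177), (600,152), (655,127) and (710,103). The red dot is at (494,162).

Run:
```python
from h import *
p=arm.camera_params("top")
f=lambda x,y:(160+(x+.5)/4-.5,215+(y+.5)/4-.5)
print("drift",ray(p,*f(97,165),116))
c=np.array([f(*q) for q in[(42,139),(152,106),(196,228-0),(73,252)]])
print("stand TL,TR",ray(p,*f(42,139),66),ray(p,*f(154,106),66),ray(p,*f(73,248),66))
H=[ray(p,*f(x,y),77) for x,y in[(545,177),(600,152),(655,127),(710,103)]]
print(np.array(H),np.linalg.norm(np.diff(H,axis=0),axis=1)); d=H[0]-H[3];print("yaw",np.arctan2(-d[0],d[1]))
ps=arm.camera_params("scene")
g=lambda x,y:(270+(x+.5)/3.7-.5,200+(y-320+.5)/3.7-.5)
H=[ray(ps,*g(x,y),77) for x,y in[(290,428),(236,415),(183,403.5),(132,392)]];print(np.array(H))
print("drift scene",ray(ps,*g(626,559),116))
from scipy.spatial.transform import Rotation as R
print(R.from_quat(arm.read_state()["ee_rot"]).as_matrix().round(3))
```

```text
drift [491.87437989 323.83221312 116.        ]
stand TL,TR [515.81832216 368.22247554  66.        ] [534.33683338 300.12100773  66.        ] [449.45770954 348.4635793   66.        ]
[[484.07778233  65.23119834  77.        ]
 [498.19467116  32.336297    77.        ]
 [512.35293906  -0.67818883  77.        ]
 [525.95772395 -33.81035975  77.        ]] [35.79610432 35.92231652 35.81662913]
yaw 0.4000500434436892
[[ 4.86811880e+02  6.73250779e+01  7.70000000e+01]
 [ 4.99927158e+02  3.30202231e+01  7.70000000e+01]
 [ 5.14040902e+02 -2.17298384e-01  7.70000000e+01]
 [ 5.27487488e+02 -3.30764607e+01  7.70000000e+01]]
drift scene [493.56382504 325.27654288 116.        ]
[[-0.909 -0.417 -0.001]
 [-0.417  0.909  0.002]
 [ 0.     0.002 -1.   ]]
```

Call:
servo_tool(rows=[[[85,0,0,-50,0,0,0],[85,-120,147,-50,0,0,0],[85,-280,345,-50,0,0,0],[85,-280,345,-50,0,0,0],[85,-280,345,-50,0,0,0],[85,-280,345,-50,0,0,0],[85,-280,345,-50,0,0,0],[85,-280,345,-50,0,0,0],[85,-280,345,-50,0,0,0],[85,-280,345,-50,0,0,0]]])

```text
clock: 1.35
position: [371.3, -137.1, 281.2]
ee_rot: [-0.215, 0.977, 0.0, -0.0]
contact_force: [-0.4, 0.4, 0.1]
gripper_width: 85.1
grasp_force: 0.0
```

Call:
servo_tool(rows=[[[85,-300,368,0,0,0,0],[85,-300,368,0,0,0,0],[85,-300,368,0,0,0,0],[85,-300,368,0,0,0,0],[85,-300,368,0,0,0,0],[85,-300,368,0,0,0,0],[85,-300,368,0,0,0,0],[85,-300,368,0,0,0,0],[85,-300,368,0,0,0,0],[85,-300,368,0,0,0,0]]])

```text
clock: 2.6
position: [491.0, 320.4, 280.6]
ee_rot: [-0.212, 0.977, -0.001, -0.001]
contact_force: [-1.0, -0.1, 0.2]
gripper_width: 84.9
grasp_force: 0.0
```

```bash
cat >> h.py <<'E'
from scipy.spatial.transform import Rotation as Ro
def to(X,Y,Z=None):
    s=arm.read_state();P=s["position"];M=Ro.from_quat(s["ee_rot"]).as_matrix()
    d=np.array([X,Y,P[2] if Z is None else Z])-P
    print("clk",round(s["clock"],2),"pos",P.round(2),"F",s["contact_force"].round(2),"w",round(s["gripper_width"],1),"grip",round(s["grasp_force"],1))
    print("tool shift",(M.T@d).round(2),"toolz",M[:,2].round(4),"tool y",M[:,1].round(4))
E
python3 - <<'E'
from h import *
to(492.5,324.5,180); p,im=shot("wrist","w1"); print(proj(p,[492.5,324.5,116]))
E
```

```text
clk 2.6 pos [491.01 320.38 280.58] F [-0.95 -0.14  0.22] w 84.9 grip 0.0
tool shift [ -3.23   3.21 100.57] toolz [-0.0012 -0.0014 -1.    ] tool y [-4.153e-01  9.097e-01 -8.000e-04]
[322.75851761 215.42258933]
```

View pics/w1.png

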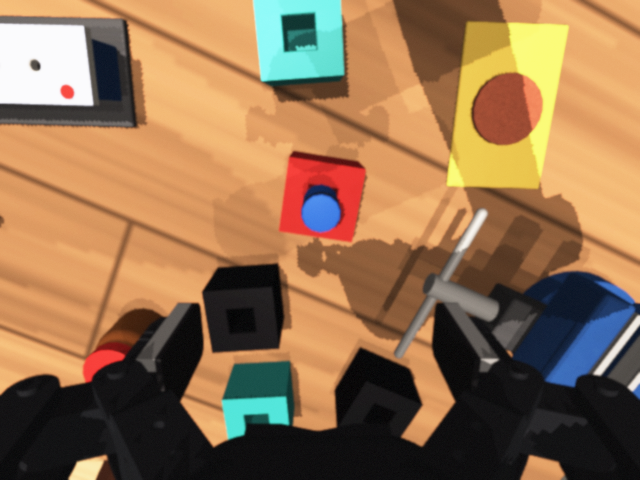

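The wrist view shows the drift's blue top at about (321,211) in the red stand. That agrees with my projected position within about 3 px.

Run:
```python
from h import *
import cv2
p=arm.camera_params("wrist");im=cv2.imread('pics/w1.png')
hsv=cv2.cvtColor(im,cv2.COLOR_BGR2HSV);m=cv2.inRange(hsv,(100,120,120),(125,255,255));m[:150]=0;m[260:]=0;m[:,:270]=0;m[:,380:]=0
ys,xs=np.nonzero(m);c,r=cv2.minEnclosingCircle(np.c_[xs,ys].astype(np.float32));print(c,r,xs.mean(),ys.mean())
X=ray(p,*c,116);print(X);print(ray(p,c[0]+r,c[1],116)-X)
to(X[0],X[1],78)
```

```text
(320.6428527832031, 212.2142791748047) 19.247421264648438 320.5132743362832 212.2991150442478
[490.84135225 321.8904099  116.        ]
[-6.40465773 14.02593329  0.        ]
clk 2.65 pos [490.87 320.24 281.08] F [ 0.07  0.54 -0.17] w 84.9 grip 0.0
tool shift [ -0.83   1.61 203.08] toolz [-6.e-04 -8.e-04 -1.e+00] tool y [-4.152e-01  9.097e-01 -5.000e-04]
```

Call:
servo_tool(rows=[[[85,-1.3,2,50,0,0,0],[85,-1.3,2,100,0,0,0],[85,-1.3,2,140,0,0,0],[85,-1.3,2,165,0,0,0],[85,-1.3,2,185,0,0,0],[85,-1.3,2,198,0,0,0],[85,-1.3,2,204,0,0,0],[85,-1.3,2,204,0,0,0],[60,-1.3,2,204,0,0,0],[45,-1.3,2,204,0,0,0]]])

```text
clock: 3.9
position: [490.9, 324.9, 78.0]
ee_rot: [-0.214, 0.977, 0.0, 0.001]
contact_force: [0.4, -0.1, 0.3]
gripper_width: 51.0
grasp_force: 0.0
```

Call:
servo_tool(rows=[[[36,0,0,0,0,0,0],[20,0,0,0,0,0,0],[20,0,0,0,0,0,0],[20,0,0,0,0,0,0],[20,0,0,0,0,0,0],[20,0,0,0,0,0,0]]])

```text
clock: 4.65
position: [490.9, 324.7, 77.9]
ee_rot: [-0.214, 0.977, 0.0, 0.0]
contact_force: [-0.5, -0.8, 5.6]
gripper_width: 30.7
grasp_force: 59.1
```

Call:
servo_tool(rows=[[[20,0,0,-10,0,0,0],[20,0,0,-25,0,0,0],[20,0,0,-45,0,0,0],[20,0,0,-70,0,0,0],[20,0,0,-95,0,0,0],[20,0,0,-110,0,0,0],[20,0,0,-120,0,0,0],[20,0,0,-120,0,0,0],[20,0,0,-120,0,0,0]]])

```text
clock: 5.78
position: [490.1, 324.2, 196.3]
ee_rot: [-0.214, 0.977, -0.0, -0.001]
contact_force: [-0.3, -0.2, -1.7]
gripper_width: 30.8
grasp_force: 59.3
```

Run:
```python
from h import *
to(485.5,66.3); print(arm.read_state()["wrist_torque"])
p,im=shot("wrist","w2"); q,im2=shot("scene","s2"); 
import cv2
X=np.array([491,324,140.]);u=proj(q,X).astype(int);print(u)
a=cv2.resize(im2[u[1]-75:u[1]+75,u[0]-60:u[0]+60],None,fx=4,fy=4,interpolation=cv2.INTER_CUBIC)
b=cv2.resize(im[150:350,270:370],None,fx=3,fy=3,interpolation=cv2.INTER_CUBIC)
cv2.imwrite('pics/c2.png',np.hstack([a,b])[:,:,::-1])
```

```text
clk 5.78 pos [490.14 324.18 196.29] F [-0.3  -0.21 -1.71] w 30.8 grip 59.3
tool shift [ 111.85 -232.41    0.33] toolz [-0.0016 -0.0012 -1.    ] tool y [-4.174e-01  9.087e-01 -4.000e-04]
[-0.03714328  0.03192785  0.01041092]
[440 253]
```

View pics/c2.png

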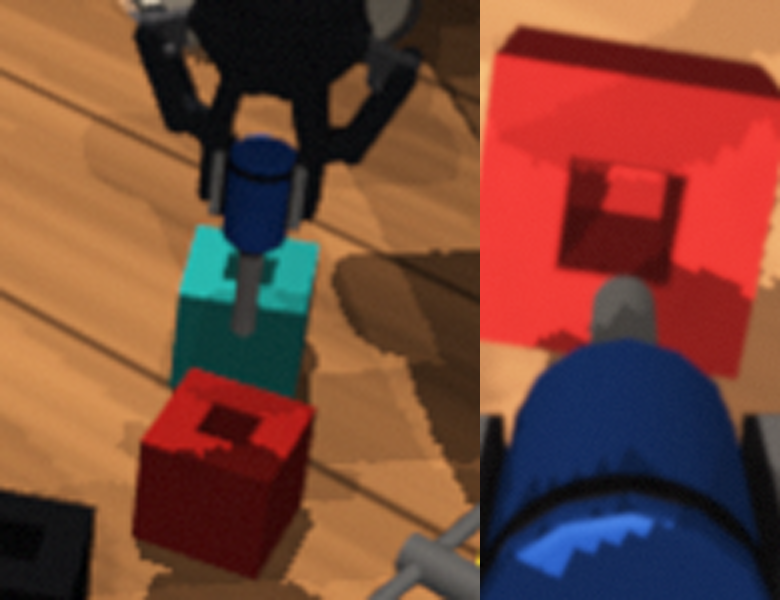

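The drift is held, and its thin grey shank is visible with the tip at wrist pixel (318,243) and scene pixel (441,261). Next I'll work out the tilt and the tip position relative to the TCP.

Run:
```python
from h import *
p=arm.camera_params("wrist");q=arm.camera_params("scene")
cw=-np.array(p["R"]).T@p["t"];print("wristcam",cw)
zt=196.3-78+8
X=ray(p,318,243.3,zt);d=(cw-X)[:2];d/=np.linalg.norm(d);print("tip wrist",X[:2]-6*d,X[:2],d)
# scene: lower arc of tip at crop (243,336)
cs=-np.array(q["R"]).T@q["t"];u=(380+243.5/4-.5,178+336.5/4-.5);X=ray(q,*u,zt);d=(cs-X)[:2];d/=np.linalg.norm(d);print("tip scene",X[:2]-6*d)
# handle top centre scene crop (262,~152)
u=(380+262/4-.5,178+153/4-.5);print("top scene",ray(q,*u,zt+108)[:2])
u=(380+258/4-.5,178+249/4-.5);X=ray(q,*u,zt+58);d=(cs-X)[:2];d/=np.linalg.norm(d);print("handle bottom scene",X[:2]-16*d)
```

```text
wristcam [423.24332954 292.13938304 339.77103441]
tip wrist [491.98677665 324.16543341] [486.54803494 321.63164403] [-0.90645695 -0.42229823]
tip scene [490.95038151 326.49923429]
top scene [495.0028435 326.8168231]
handle bottom scene [486.41092644 325.75973276]
```

Call:
servo_tool(rows=[[[20,12,-28,0,0,0,0],[20,30,-72,0,0,0,0],[20,50,-118,0,0,0,0],[20,70,-165,0,0,0,0],[20,86,-203,0,0,0,0],[20,95,-225,10,0,0,0],[20,98.6,-232.8,25,0,0,0],[20,98.6,-232.8,36,0,0,0],[20,98.6,-232.8,36,0,0,0],[20,98.6,-232.8,36,0,0,0]]])

```text
clock: 7.12
position: [498.7, 72.5, 161.6]
ee_rot: [-0.214, 0.977, -0.0, 0.0]
contact_force: [-0.2, -0.2, 0.2]
gripper_width: 30.5
grasp_force: 59.5
```

Run:
```python
from h import *
to(484.1,65.2)
p,im=shot("wrist","w3")
np.savez('w3.npz',K=p["intrinsics"],D=p["D"],R=p["R"],t=p["t"])
u0=proj(p,[497.7,71.5,90]).astype(int);print(u0)
x0,y0=200,130
cv2.imwrite('pics/c3.png',cv2.resize(im[y0:y0+150,x0:x0+200],None,fx=4,fy=4,interpolation=cv2.INTER_CUBIC)[:,:,::-1])
```

```text
clk 7.12 pos [498.65  72.46 161.6 ] F [-0.16 -0.21  0.25] w 30.5 grip 59.5
tool shift [ 1.626e+01 -5.100e-01 -1.000e-02] toolz [ 6.e-04  0.e+00 -1.e+00] tool y [-4.185e-01  9.082e-01 -2.000e-04]
[318 247]
```

View pics/c3.png

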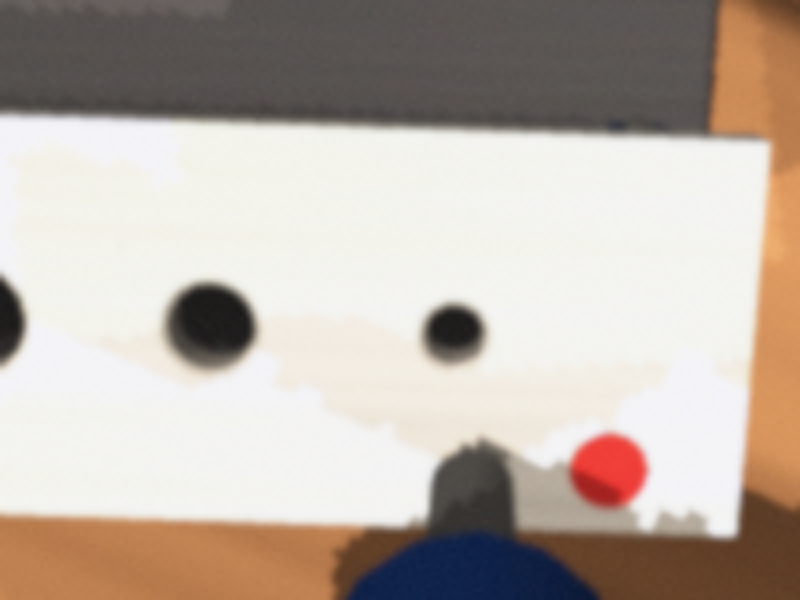

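Hole 0 is at crop (454,332), hole 1 at (210,325), and the shank tip's near edge at (473,443). The shank is about 84 px wide, so roughly 12 mm.

Run:
```python
from h import *
p=dict(np.load('w3.npz'));p["intrinsics"]=p.pop("K")
f=lambda x,y:(200+(x+.5)/4-.5,130+(y+.5)/4-.5)
h0=ray(p,*f(454,332),77);h1=ray(p,*f(210,325),77);print(h0,h1,np.linalg.norm(h0-h1))
zt=161.6-70
M=Ro.from_quat(arm.read_state()["ee_rot"]).as_matrix()
cw=-p["R"].T@p["t"]
# bevel: lower end radius 5 at zt, radius 6 at zt+1
for zz in(zt,zt+1.5):
  X=ray(p,*f(473,443),zz);d=(cw-X)[:2];d/=np.linalg.norm(d)
  tip=X[:2]-6*d;P=arm.read_state()["position"]
  print("tip",tip,"tip-TCP tool",(M.T@np.r_[tip-P[:2],0]).round(2),"h0-tip",(M.T@np.r_[h0[:2]-tip,0]).round(2),"h1-h0",(M.T@(h1-h0)).round(2))
l=ray(p,*f(431,490),zt+5);r=ray(p,*f(515,490),zt+5);print(np.linalg.norm(l-r))
# shank axis direction check: edges at 431..515 (y490); tip mid 473
print(proj(p,np.r_[tip,zt]),proj(p,np.r_[tip,zt+20]),f(473,520))
```

```text
[483.32716482  61.40032213  77.        ] [497.46088615  28.17935442  77.        ] 36.10255911530677
tip [499.0025192   71.73943222] tip-TCP tool [ 0.07 -0.85  0.  ] h0-tip [18.56 -2.83 -0.02] h1-h0 [  1.07 -36.09   0.  ]
tip [498.56522706  71.53493635] tip-TCP tool [ 0.55 -0.86 -0.  ] h0-tip [18.08 -2.83 -0.02] h1-h0 [  1.07 -36.09   0.  ]
11.717789636872203
[317.92414156 249.58597098] [317.99131724 262.17933651] (317.875, 259.625)
```

Call:
servo_tool(rows=[[[20,3,-1.4,4,0,0,0],[20,6.3,-2.8,8,0,0,0],[20,6.3,-2.8,10.5,0,0,0],[20,6.3,-2.8,10.5,0,0,0],[20,6.3,-2.8,10.5,0,0,0]]])

```text
clock: 7.8
position: [493.9, 66.7, 150.9]
ee_rot: [-0.214, 0.977, -0.0, 0.0]
contact_force: [-0.2, 0.8, -0.9]
gripper_width: 31.1
grasp_force: 59.5
```

Run:
```python
from h import *
to(484.1,65.2)
p,im=shot("wrist","w4")
np.savez('w4.npz',K=p["intrinsics"],D=p["D"],R=p["R"],t=p["t"])
x0,y0=240,180
cv2.imwrite('pics/c4.png',cv2.resize(im[y0:y0+96,x0:x0+128],None,fx=6,fy=6,interpolation=cv2.INTER_CUBIC)[:,:,::-1])
```

```text
clk 7.8 pos [493.87  66.74 150.9 ] F [-0.24  0.78 -0.94] w 31.1 grip 59.5
tool shift [ 9.52  2.69 -0.  ] toolz [ 3.e-04  0.e+00 -1.e+00] tool y [-4.177e-01  9.086e-01 -1.000e-04]
```

View pics/c4.png

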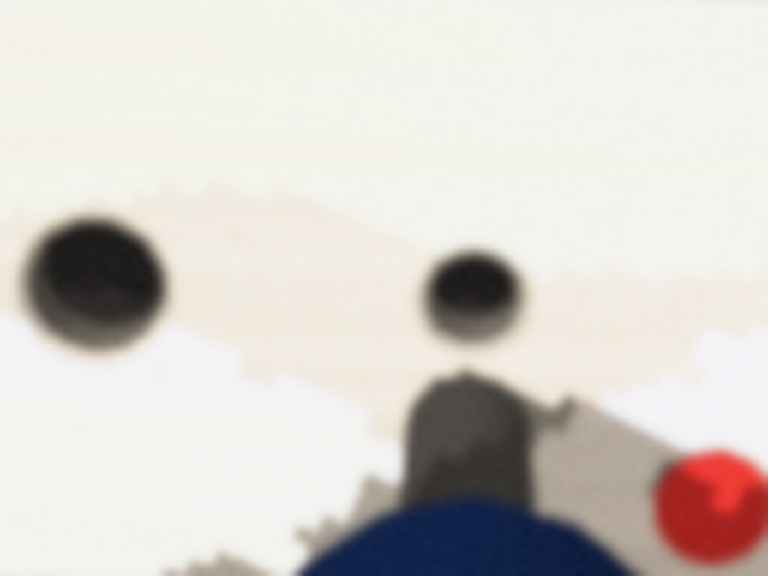

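Closer in, hole 0 is at crop (473,296), hole 1 at (95,284), and the tip's near edge at (468,372).

Run:
```python
from h import *
p=dict(np.load('w4.npz'));p["intrinsics"]=p.pop("K")
f=lambda x,y:(240+(x+.5)/6-.5,180+(y+.5)/6-.5)
h0=ray(p,*f(473,295.5),77);h1=ray(p,*f(95,284),77);print(h0,h1,np.linalg.norm(h0-h1))
M=Ro.from_quat(arm.read_state()["ee_rot"]).as_matrix();cw=-p["R"].T@p["t"];P=arm.read_state()["position"]
for zt in (80,81,82):
  X=ray(p,*f(468.5,372),zt+1);d=(cw-X)[:2];d/=np.linalg.norm(d);tip=X[:2]-6*d
  print("tip-TCP",(M.T@np.r_[tip-P[:2],0]).round(2),"h0-tip",(M.T@np.r_[h0[:2]-tip,0]).round(2),"h1-h0",(M.T@(h1-h0)).round(2))
print(P)
```

```text
[483.44443678  61.35439407  77.        ] [497.42416552  28.20871982  77.        ] 35.973164128692005
tip-TCP [-0.64 -0.93  0.  ] h0-tip [12.36  0.4  -0.  ] h1-h0 [  1.14 -35.96   0.  ]
tip-TCP [-0.31 -0.93  0.  ] h0-tip [12.03  0.41 -0.  ] h1-h0 [  1.14 -35.96   0.  ]
tip-TCP [ 0.01 -0.93  0.  ] h0-tip [11.71  0.41 -0.  ] h1-h0 [  1.14 -35.96   0.  ]
[493.87548864  66.72754731 150.93098857]
```

Call:
servo_tool(rows=[[[20,6,0.2,0,0,0,0],[20,12,0.4,0,0,0,0],[20,12,0.4,0,0,0,0],[20,12,0.4,1.5,0,0,0],[20,12,0.4,2.5,0,0,0],[20,12,0.4,3.5,0,0,0],[20,12,0.4,4.5,0,0,0],[20,12,0.4,5.5,0,0,0],[20,12,0.4,5.5,0,0,0],[20,12,0.4,5.5,0,0,0]]])

```text
clock: 9.1
position: [482.8, 62.1, 145.7]
ee_rot: [-0.214, 0.977, 0.0, 0.0]
contact_force: [-0.8, 0.0, 2.9]
gripper_width: 30.3
grasp_force: 59.5
```

Call:
servo_tool(rows=[[[20,0,0,1,0,0,0],[20,0,0,1.8,0,0,0],[20,0,0,1.8,0,0,0],[20,0,0,1.8,0,0,0]]])

```text
clock: 9.6
position: [482.9, 62.1, 144.2]
ee_rot: [-0.214, 0.977, -0.0, 0.0]
contact_force: [-2.0, 1.0, 6.8]
gripper_width: 30.9
grasp_force: 59.7
```

Call:
servo_tool(rows=[[[20,0,0,-4,0,0,0],[20,0,0,-8,0,0,0],[20,0.6,-18,-8,0,0,0],[20,1.1,-36,-8,0,0,0],[20,1.1,-36,-8,0,0,0],[20,1.1,-36,-6,0,0,0],[20,1.1,-36,-4,0,0,0],[20,1.1,-36,-2,0,0,0],[20,1.1,-36,-0.5,0,0,0],[20,1.1,-36,-0.5,0,0,0]]])

```text
clock: 10.85
position: [496.6, 29.0, 143.9]
ee_rot: [-0.214, 0.977, 0.0, -0.0]
contact_force: [-0.1, 0.1, -1.8]
gripper_width: 30.7
grasp_force: 59.6
```

Run:
```python
from h import *
to(484.1,65.2);print(arm.read_state()["wrist_torque"])
```

```text
clk 10.85 pos [496.56  28.95 143.9 ] F [-0.06  0.09 -1.77] w 30.7 grip 59.6
tool shift [-3.82 38.14  0.  ] toolz [-2.e-04 -0.e+00 -1.e+00] tool y [-4.178e-01  9.086e-01  1.000e-04]
[-0.00625561 -0.07673222  0.01468497]
```

The force on hole 0 showed it blocked. At hole 1 the shank has gone in without resistance, so I'll lower it.

Call:
servo_tool(rows=[[[20,0,0,2,0,0,0],[20,0,0,4,0,0,0],[20,0,0,6,0,0,0],[20,0,0,8,0,0,0],[20,0,0,10,0,0,0],[20,0,0,10,0,0,0]]])

```text
clock: 11.6
position: [496.6, 28.8, 133.8]
ee_rot: [-0.214, 0.977, 0.0, -0.0]
contact_force: [-0.0, 0.1, -0.8]
gripper_width: 30.3
grasp_force: 59.6
```

Call:
servo_tool(rows=[[[20,0,0,4,0,0,0],[20,0,0,8,0,0,0],[20,0,0,12,0,0,0],[20,0,0,16,0,0,0],[20,0,0,20,0,0,0],[20,0,0,24,0,0,0],[20,0,0,28,0,0,0],[20,0,0,31,0,0,0],[20,0,0,33,0,0,0],[20,0,0,33,0,0,0]]])

```text
clock: 12.85
position: [496.6, 28.8, 100.9]
ee_rot: [-0.214, 0.977, -0.0, -0.0]
contact_force: [0.3, 1.1, -1.3]
gripper_width: 30.7
grasp_force: 59.6
```

Call:
servo_tool(rows=[[[20,0,0,1.5,0,0,0],[20,0,0,2.5,0,0,0],[20,0,0,3.5,0,0,0],[20,0,0,4.5,0,0,0],[20,0,0,5.3,0,0,0],[20,0,0,5.3,0,0,0],[20,0,0,5.3,0,0,0]]])

```text
clock: 13.72
position: [496.7, 28.9, 96.0]
ee_rot: [-0.214, 0.977, -0.0, 0.0]
contact_force: [-0.7, 0.8, 3.8]
gripper_width: 30.7
grasp_force: 59.6
```

Call:
servo_tool(rows=[[[20,0,0,-0.3,0,0,0],[34,0,0,-0.3,0,0,0],[40,0,0,-0.3,0,0,0],[50,0,0,-0.3,0,0,0],[60,0,0,-0.3,0,0,0],[70,0,0,-0.3,0,0,0],[70,0,0,-0.3,0,0,0]]])

```text
clock: 14.6
position: [496.7, 28.9, 96.0]
ee_rot: [-0.214, 0.977, 0.0, 0.0]
contact_force: [0.1, -1.0, -0.3]
gripper_width: 70.0
grasp_force: 0.0
```

Call:
servo_tool(rows=[[[70,0,0,-10,0,0,0],[70,0,0,-30,0,0,0],[70,0,0,-60,0,0,0],[70,0,0,-100,0,0,0],[70,0,0,-140,0,0,0],[70,0,0,-160,0,0,0],[70,0,0,-160,0,0,0]]])

```text
clock: 15.48
position: [497.4, 29.1, 258.2]
ee_rot: [-0.214, 0.977, 0.0, 0.002]
contact_force: [-0.6, 0.8, -0.2]
gripper_width: 69.9
grasp_force: 0.0
```

Run:
```python
from h import *
to(484,65)
p,im=shot("wrist","w5");q,im2=shot("scene","s5");u=proj(q,[497,31,95]).astype(int);v=proj(p,[497,31,95]).astype(int)
c=lambda i,u:cv2.resize(i[max(u[1]-60,0):u[1]+60,u[0]-50:u[0]+50],(400,480),interpolation=cv2.INTER_CUBIC)
cv2.imwrite('pics/c5.png',np.hstack([c(im2,u),c(im,v)])[:,:,::-1])
```

```text
clk 15.47 pos [497.42  29.07 258.22] F [-0.58  0.78 -0.15] w 69.9 grip 0.0
tool shift [-2.81 38.25 -0.  ] toolz [ 0.0047  0.0017 -1.    ] tool y [-4.176e-01  9.086e-01 -4.000e-04]
```

View pics/c5.png

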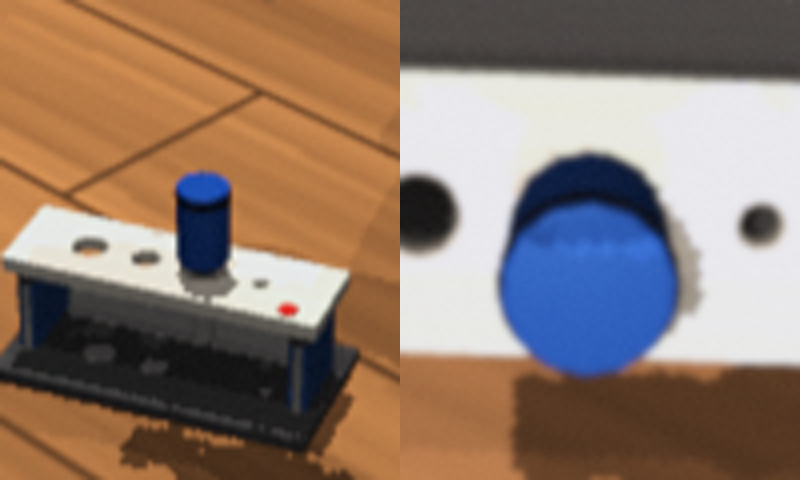

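The drift stands upright in the second hole (scene crop 203,220), between hole 2 at (145,257) and hole 0 at (261,283). The gripper is clear.

```bash
python3 -c "
from bench import arm;print(arm.job_done())"
```

```text
the job is handed in; nothing more can be done
None
```

The drift from the red stand was blocked at the narrowest hole (about 7 N of push) and passed the second hole (13.2 mm), so it is the 12 mm one. It is standing there with its shoulder on the plate and the gripper clear, and the job is handed in; no verdict was returned.

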